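# Load a vial into the turbidity meter and hold its keyed light cap home

### The arm

A 6-joint arm with a two-finger parallel gripper is mounted at the origin on a cart in front of the work surface, level with it; the furniture and walls round the work are solid. World frame = base frame: x ahead of the robot, y to its left, z up, the work surface at z = 0. Lengths are in m, angles in rad, forces in N, time in s.
With the tool pointing down it reaches from about 0.35 to 0.85 m from the base axis. Payload 8.1 kg.
Tool frame: the origin (TCP) lies between the finger pads; the fingertips stand 14 mm ahead of it and the grasp point (between the pads) lies 5 mm behind it; z points along the fingers, y is the line along which they close (so a half turn about z gives the same grasp; the last joint's range is limited). The gripper opens to 85 mm and grips with 20 to 120 N. Pads are 22 mm wide; open, the fingers measure 114 mm over their backs; the gripper's body (76 mm by 85 mm) begins 54 mm behind the grasp point. The pads swing forward as they close: fully open they stand 13 mm farther back than shut.
Start: joints at [-1.333, 0.13, 1.488, -0, 1.523, -0.085], TCP at [0.19, -0.569, 0.245] pointing down, gripper open.
Joint ranges: [-2.96, 2.96], [-0.89, 2.26], [0.02, 2.5], [-1.34, 4.48], [0, 2.73], [-2.66, 2.66]. Speed limits (rad/s): [2.39, 2.39, 2.79, 3.14, 3.14, 3.14].

### API

Orientations are given as [roll, pitch, yaw] about the fixed x, y, z axes, in that order (R = Rz(yaw) Ry(pitch) Rx(roll)).
In Python, from station import bot, status, read_camera gives the robot as it stands (bot), with the cameras as plain functions and the readings (status).
- The arm moves only by the shell command python3 shift.py FILE [FORCE], which reads ROWS from the file FILE. ROWS is a JSON object whose key "plan" holds a list of rows, 1 to 8 of them, each of 7 numbers: the opening from 0.0 (shut) to 1.0 (fully open), then dx, dy, dz in m, then a rotation vector rx, ry, rz in rad; each row shifts and turns the commanded pose from where the row before left it, along the tool's axes as they then stand; what a row does not reach is not made up. A row lasts 1/10 s, in which the tool goes at most 0.05 m and 0.15 rad, less where a joint would pass 70% of its speed; a pose out of reach is approached as far as the arm can. The fingers move at their own pace and stop on an object; FORCE is the grip in N (left out, the last holds). Time passes only in rows, so rows that do not move let the fingers close. It prints the time, the measured TCP pose, the force, the opening and the grip force at its end. Input that does not fit is refused with a message, and nothing moves.
- status.get_obs(): the state, without advancing time (a new reading comes with each control period).
- read_camera(name): name is "scene" or "top"; returns a dict with "img" (384x512x3 uint8, red, green, blue), "depth" (384x512 float32, m along the optical axis (not along the pixel's ray), 0 where there is no reading), "fx", "fy", "cx", "cy" (pixels), "R" (3x3) and "t" (3): a world point X has camera coordinates R X + t. Camera axes: x right, y down, z forward; pixel columns grow to the right and rows downward; lengths in m; the calibration is good to about 2 mm. A picture is of the moment at which its call begins.
- bot.finish_job(): hands the job in; it is judged then, once.
The state is a dict: "t": time; "qpos": joint angles; "dq": joint speeds; "effort": joint torques, N m; "eef_pos": TCP position; "eef_rot": TCP orientation; "force": force on the tool from outside, world axes, zero at the start; "moment": the same for the moment, N m; "finger_gap": opening from 0.0 (shut) to 1.0 (fully open); "finger_force": force on a finger pad.
Only numpy, scipy, OpenCV 4.12 (cv2) and the standard library are available. Lean on these libraries where they do the work, as an engineer would, in place of code of your own. Each camera call takes 0.05 s, during which the arm holds its last target. There are 200 camera calls.

### The job

Take the vial with the yellow cap out of the rack and stand it fully down in the well of the turbidity meter, leaving the other two vials in the rack. Then put the black knurled light cap over the neck, turn it until its hidden keyways drop over the pins, and push it fully home against the sprung seat without forcing it. The meter reads only while the cap is held down, so finish still gripping the cap and pressing it home.

Things in the scene. Friction and masses are not known exactly. Their poses are not given: they have to be found in the camera images.
- meter: Turbidity meter, fixed: light grey moulded housing 143 x 108 mm, 45 mm high, sloping front with display and keys toward -x. Origin on the table under the housing; the neck's axis stands at x = +12 mm, y = 0 of this frame. The deck round the neck is 47 mm up. Neck: silver tube 30 mm outside diameter, top 77 mm up, edges chamfered 2.5 mm, 17.5 mm well in it.
- neck_top (a point): Point on the neck's axis at its top rim, 77 mm above the table. Three steel pins, 4 mm thick, stick out of the neck level, 120 deg apart, the first along this frame's +x, to 19 mm from the axis; their upper sides are 8 mm below this point.
- well_floor (a point): Centre of the floor of the vial well, 53 mm above the table (24 mm below the neck's top). The well is 17.5 mm in diameter, its mouth flared to 22.5 mm; a seated vial stands 21 mm out of the neck.
- seat (a joint): Black sprung ring 51 mm in diameter round the neck's foot, pushed straight down by the cap's lower rim: 0 up (ring top 20 mm below the neck's top), 0.005 m at its bottom stop. Preloaded: gives way from 3 N, 9 N at the stop; springs back when the cap is let go.
- cap: Loose black knurled light cap, closed at the top: 50 mm diameter, 57 mm high, about 110 g. Origin: centre of its open lower end. Bore 32.4 mm wide, 50 mm deep, with three straight keyways 8.4 mm wide, 120 deg apart, hidden inside; where they lie round the cap is not told and must be felt. Off the keyways its rim rests on the pins (8 mm below the neck's top); on them it drops 12 mm to the seat.
- microscope: Fixed obstacle left of the meter: large white microscope, over half a metre tall, its foot and stage filling about x 0.42 to 0.87 and y 0.13 to 0.50. Go round it in front; the mouse lies at the right edge, the other things behind x = 0.66.
- rack: Fixed white vial rack, 36 x 150 x 24 mm, four holes in a row along its y, 36 mm apart (y = -54, -18, 18, 54 mm), 16.5 mm wide, 18 mm deep. Origin: centre of its underside.
- vial_2: Loose glass vial with a yellow screw cap, 15 mm diameter, 45 mm high, origin at the centre of its base. It stands in the rack with its base 6 mm above the table, so 27 mm stand out of the rack. Which hole varies.
- vial_1: Loose glass vial with a white cap and pale pink contents, same size, origin at its base, standing in the rack; leave it there.
- vial_3: Loose glass vial with a white cap and pale blue contents, same size, origin at its base, standing in the rack; leave it there.

How it is judged:
On the way, in this order (a step that is already met when the one before it is completed fails the run):
1. the yellow-capped vial stands fully down in the well, let go (horizontal distance between vial_2 and well_floor below 0.0045 m and z of vial_2 in the frame of well_floor below 0.003 m and angle between vial_2's own z axis and vertical below 0.2 rad and contact force between the fingers and vial_2 below 0.05 N), for 0.2 s.
2. the cap has dropped over the pins onto the seat (horizontal distance between cap and neck_top below 0.004 m and angle between cap's own z axis and vertical below 0.1 rad and z of cap in the frame of well_floor below 0.007 m), for 0.1 s.
At the end, for the whole second after the job is handed in: The vial stands in the well (within 4.5 mm of its axis, base within 3 mm of its floor); the cap is over the pins, still gripped, and pressed on the seat with over 4 N so that the seat is at least 4 of its 5 mm down; the other two vials are where they were (12 mm) (horizontal distance between vial_2 and well_floor below 0.0045 m and z of vial_2 in the frame of well_floor below 0.003 m and angle between vial_2's own z axis and vertical below 0.2 rad and horizontal distance between cap and neck_top below 0.004 m and angle between cap's own z axis and vertical below 0.1 rad and distance of each of vial_1, vial_3 from where it was at the start of the episode below 0.012 m and value of joint seat above 0.004 m and z of cap in the frame of well_floor below 0.0015 m and contact force between cap and seat above 4 N and contact force between the fingers and cap above 2 N and linear speed of cap below 0.01 m/s); the arm keeps its last pose, push and grip.
It fails at once if another vial is pulled out or knocked (over 20 mm) (distance of any of vial_1, vial_3 from where it was at the start of the episode above 0.02 m).
It fails at once if the cap is forced: over 100 N of contact force on the meter (contact force between cap and meter above 100 N).
It also fails if it takes over 70 s, if anything falls off the work surface, if the arm or the gripper's body presses on something with over 40 N, if the wrist force passes 120 N, or if a joint passes its speed limit or range.

## Working session

There is one attempt and no reset: what is moved stays moved. The work goes in short steps, Python scripts to look and compute and a shell command to move; the robot and the scene stay as the last step left them, time stands still between calls to the robot, and variables do not carry over. Pictures are saved under pics/ and viewed, at most 10 in all, crops included, and the job is handed in when it is done.

```bash
ls; mkdir -p pics
cat > h.py <<'E'
from station import bot, status, read_camera
import numpy as np, cv2
def cam(n): return read_camera(n)
def pts(c):
    d=c["depth"];v,u=np.mgrid[:384,:512]
    P=np.stack([(u-c["cx"])/c["fx"]*d,(v-c["cy"])/c["fy"]*d,d],-1)
    return (P-c["t"])@c["R"]
def ray(c,u,v,z):
    o=-c["R"].T@c["t"];r=c["R"].T@np.array([(u-c["cx"])/c["fx"],(v-c["cy"])/c["fy"],1])
    return o+r*(z-o[2])/r[2]
E
python3 - <<'E'
from h import *
for n in("scene","top"):
    c=cam(n);cv2.imwrite(f"pics/{n}0.png",c["img"][...,::-1]);print(n,-c["R"].T@c["t"],c["fx"],c["R"].round(2).tolist())
print(status.get_obs())
E
```

```text
pics
shift.py
station.py
scene [-0.08137278  0.63345038  0.70656195] 413.01893523599483 [[-0.74, -0.68, -0.01], [-0.39, 0.44, -0.81], [0.56, -0.59, -0.58]]
top [0.40942704 0.0101535  1.22202615] 402.7657177276156 [[0.0, -1.0, 0.03], [-1.0, -0.0, -0.08], [0.08, -0.03, -1.0]]
{'t': 0.1, 'qpos': array([-1.33340234e+00,  1.31066064e-01,  1.48916186e+00,  2.20767077e-05,
        1.52300580e+00, -8.53903679e-02]), 'dq': array([ 0.00088647, -0.00134501, -0.00271936,  0.00082982,  0.00109231,
        0.00115191]), 'effort': array([ 8.22150323e-04, -5.70950568e+01, -5.01942837e+01, -1.28601641e-04,
        8.06878408e-03, -1.40291925e-05]), 'eef_pos': array([ 0.19024895, -0.56854715,  0.24436569]), 'eef_rot': array([-3.13995944e+00, -1.61931103e-04,  3.22783147e-01]), 'force': array([ 0.18982707, -1.52049838, -0.81210567]), 'moment': array([ 0.05501706, -0.01952732, -0.03623303]), 'finger_force': 0.0, 'finger_gap': 0.9984003841902988}
```

View pics/scene0.png

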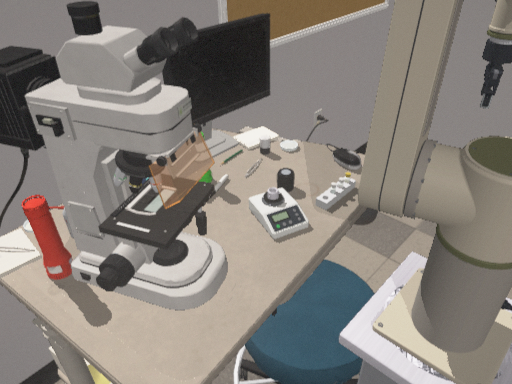

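View pics/top0.png

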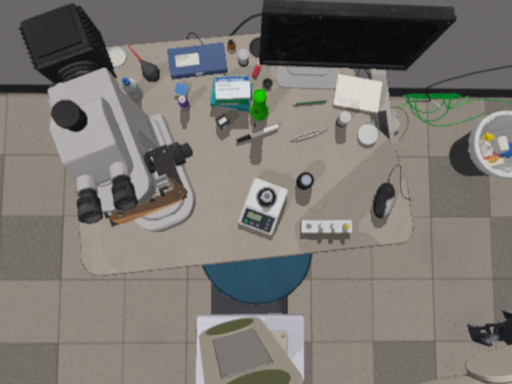

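The top view shows the meter around (263,207) with its neck at (267,197). The cap is at (305,181), the rack at (326,229), and the yellow vial at its right end, (346,227). In the scene view the same things are at neck (272,195), cap (286,178) and yellow vial (348,175). Next I'll measure and enlarge.

Run:
```python
from h import *
t=cam("top");s=cam("scene")
a=cv2.resize(t["img"][155:255,230:365],None,fx=5.9,fy=5.9,interpolation=cv2.INTER_CUBIC)[:590,:796]
b=cv2.resize(s["img"][150:245,240:365],None,fx=6.2,fy=6.2,interpolation=cv2.INTER_CUBIC)
cv2.imwrite("pics/tc.png",a[...,::-1]);cv2.imwrite("pics/sc.png",b[...,::-1])
for n,c,(r0,r1,c0,c1) in(("top",t,(155,255,230,365)),("scene",s,(150,245,240,365))):
    hsv=cv2.cvtColor(c["img"],cv2.COLOR_RGB2HSV)
    m=cv2.inRange(hsv,(18,110,110),(36,255,255));k=np.zeros_like(m);k[r0:r1,c0:c1]=255;m&=k
    v,u=np.nonzero(m);P=pts(c);print(n,"yellow",len(u),u.mean(),v.mean(),np.median(P[v,u],0))
    m=(P[...,2]>.015)&(P[...,2]<.12)&(k>0)
    N,L,S,C=cv2.connectedComponentsWithStats(m.astype(np.uint8))
    for i in range(1,N):
        if S[i,4]>60:
            Q=P[L==i];h=np.percentile(Q[:,2],97);T=Q[Q[:,2]>h-.006]
            print(S[i],C[i].round(1),"ztop",h.round(4),"top c",T.mean(0).round(4),((T.max(0)+T.min(0))/2).round(4))
```

```text
top yellow 15 346.3333333333333 226.26666666666668 [ 0.41722149 -0.28145538  0.05119591]
[296 172  18  18 245] [304.7 180.2] ztop 0.0617 top c [ 0.5519 -0.1633  0.0583] [ 0.5524 -0.1629  0.0598]
[ 238  178   50   57 1771] [262.7 205.8] ztop 0.0734 top c [ 0.5027 -0.0487  0.0761] [ 0.5039 -0.0478  0.0743]
[301 220  51  12 589] [326.6 225.5] ztop 0.0531 top c [ 0.418  -0.2488  0.0519] [ 0.4186 -0.2479  0.0527]
scene yellow 18 347.6111111111111 174.33333333333334 [ 0.41668379 -0.27816949  0.05011388]
[333 150  28  19 369] [347.3 158. ] ztop 0.0446 top c [ 0.4792 -0.391   0.0419] [ 0.4847 -0.3921  0.0425]
[ 249  168   60   68 2094] [278.8 206.2] ztop 0.0702 top c [ 0.4983 -0.0424  0.0726] [ 0.4994 -0.0418  0.0723]
[316 173  40  33 515] [335.8 190. ] ztop 0.0514 top c [ 0.4157 -0.2406  0.0502] [ 0.416  -0.2444  0.0494]
```

View pics/tc.png

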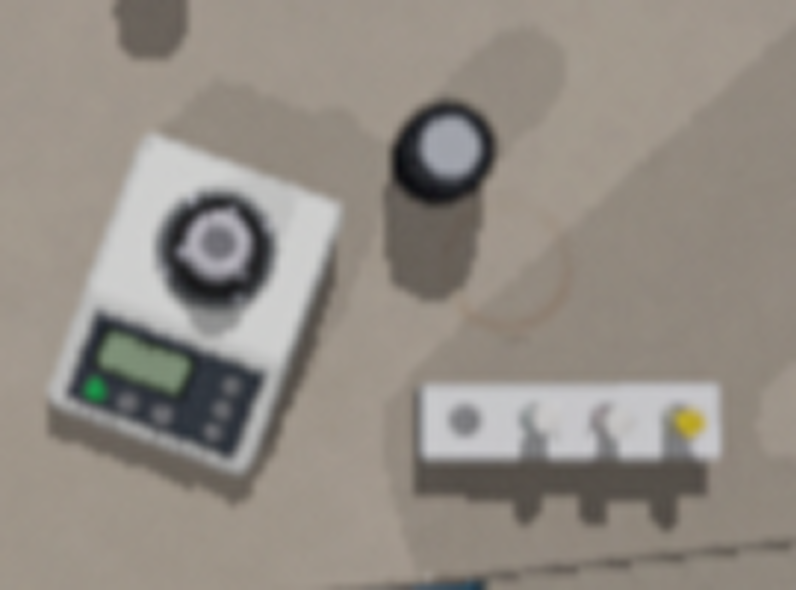

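View pics/sc.png

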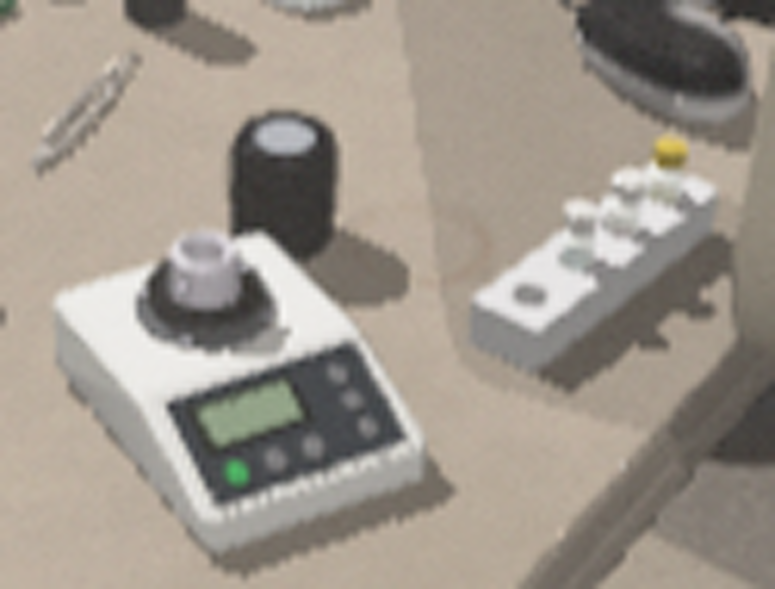

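The crops show the neck rim at (219,241) top and (203,250) scene, and the cap top at (449,148) and (286,136). The yellow cap is at (688,422) and (671,147), and the free rack hole is the leftmost. The fingers at the yellow vial have a neighbour on one side only. Now triangulating.

Run:
```python
from h import *
t=cam("top");s=cam("scene")
f=lambda p,k,o:((p[0]+.5)/k-.5+o[0],(p[1]+.5)/k-.5+o[1])
def tri(p,q):
    A=[]
    for c,x in((t,p),(s,q)):
        M=np.c_[c["R"],c["t"]]
        A+=[(x[0]-c["cx"])/c["fx"]*M[2]-M[0],(x[1]-c["cy"])/c["fy"]*M[2]-M[1]]
    A=np.array(A);return np.linalg.lstsq(A[:,:3],-A[:,3],rcond=None)[0]
for n,p,q,z in(("neck",(219,241),(203,247),.077),("cap",(449,148),(286,136),.057),("yel",(688,422),(671,146),.051),("hole",(464,421),(530,294),.024),):
    p=f(p,5.9,(230,155));q=f(q,6.2,(240,150))
    print(n,tri(p,q).round(4),ray(t,*p,z).round(4),ray(s,*q,z).round(4))
C=[ray(t,*f(p,5.9,(230,155)),z)[:2] for p,z in(((150,133),.045),((342,204),.045),((245,474),.02),((50,400),.02))]
print("meter corners",np.round(C,4).tolist(),"yaw",np.degrees([np.arctan2(*(C[0]-C[3])[::-1]),np.arctan2(*(C[1]-C[2])[::-1]),np.arctan2(*(C[0]-C[1])[::-1])-np.pi/2]))
R=[ray(t,*f(p,5.9,(230,155)),.024)[:2] for p in((420,384),(721,384),(721,461),(420,461))]
print("rack",np.round(R,4).tolist(),np.mean(R,0))
# cap base silhouette: body axis from depth-free outline mid at scene
```

```text
neck [ 0.5044 -0.0479  0.0761] [ 0.5037 -0.0484  0.077 ] [ 0.5042 -0.0465  0.077 ]
cap [ 0.5526 -0.1629  0.057 ] [ 0.552  -0.1634  0.057 ] [ 0.5532 -0.1624  0.057 ]
yel [ 0.4171 -0.2814  0.0519] [ 0.4169 -0.2818  0.051 ] [ 0.418  -0.2825  0.051 ]
hole [ 0.4182 -0.1742  0.024 ] [ 0.4174 -0.1748  0.024 ] [ 0.4189 -0.1735  0.024 ]
meter corners [[0.5603, -0.0156], [0.5251, -0.1114], [0.3905, -0.0644], [0.4276, 0.0341]] yaw [-20.51681169 -19.27732491 -20.15720149]
rack [[0.436, -0.1527], [0.4363, -0.3057], [0.3975, -0.305], [0.3972, -0.1524]] [ 0.41674642 -0.22892816]
```

```bash
cat > to.py <<'E'
# prints the way left to x y z yaw in the tool's axes
import sys;from h import *
from scipy.spatial.transform import Rotation as Ro
o=status.get_obs();R=Ro.from_euler("xyz",o["eef_rot"])
T=[float(a) for a in sys.argv[1:5]]
print("pos",o["eef_pos"].round(4),"rot",o["eef_rot"].round(4),"F",o["force"].round(1),"gap",round(o["finger_gap"],3),"q",o["qpos"].round(2),"t",round(o["t"],2))
print("d",R.inv().apply(np.array(T[:3])-o["eef_pos"]).round(4),"rv",(R.inv()*Ro.from_euler("xyz",[np.pi,0,T[3]])).as_rotvec().round(4))
E
echo '{"plan": [[1, 0.038, -0.025, 0, 0, 0, 0], [1, 0.038, -0.025, 0, 0, 0, 0], [1, 0.038, -0.025, 0, 0, 0, 0], [1, 0.038, -0.025, 0, 0, 0, 0], [1, 0.038, -0.025, 0, 0, 0, 0], [1, 0.038, -0.025, 0, 0, 0, 0], [1, 0.038, -0.025, 0, 0, 0, 0], [1, 0.038, -0.025, 0, 0, 0, 0]]}' > path.dat && python3 shift.py path.dat 40
echo '{"plan": [[1, 0, 0, 0, 0, 0, -0.15], [1, 0, 0, 0, 0, 0, -0.15], [1, 0, 0, 0, 0, 0, -0.15], [1, 0, 0, 0, 0, 0, -0.15], [1, 0, 0, 0, 0, 0, -0.15], [1, 0, 0, 0, 0, 0, -0.15], [1, 0, 0, 0, 0, 0, -0.15], [1, 0, 0, 0, 0, 0, -0.15]]}' > path.dat && python3 shift.py path.dat
python3 to.py 0.4172 -0.2818 0.12 1.5708
```

```text
t: 1.1
eef_pos: [0.4161, -0.2813, 0.2455]
eef_rot: [3.141, -0.0, 0.323]
force: [0.9, -0.9, -0.0]
finger_gap: 1.004
finger_force: 0.0
t: 1.9
eef_pos: [0.4152, -0.2829, 0.2453]
eef_rot: [-3.142, -0.0, 1.529]
force: [0.1, 1.1, 0.4]
finger_gap: 1.001
finger_force: 0.0
pos [ 0.4152 -0.2829  0.2453] rot [-3.1416 -0.      1.529 ] F [0.1 1.1 0.4] gap 1.001 q [-0.7  -0.14  1.75  0.    1.52 -0.66] t 1.9
d [0.0011 0.002  0.1253] rv [-0.     -0.     -0.0418]
```

```bash
echo '{"plan": [[0.6, 0.001, 0.002, 0, 0, 0, -0.04], [0.6, 0, 0, 0.05, 0, 0, 0], [0.6, 0, 0, 0.05, 0, 0, 0], [0.6, 0, 0, 0.025, 0, 0, 0], [0.6, 0, 0, 0, 0, 0, 0], [0.6, 0, 0, 0, 0, 0, 0]]}' > path.dat && python3 shift.py path.dat 30
python3 to.py 0.4172 -0.2818 0.046 1.5708
python3 - <<'E'
from h import *
for n,k in(("top",(slice(190,245),slice(300,365))),("scene",(slice(145,205),slice(305,370)))):
    c=cam(n);a=cv2.resize(c["img"][k],None,fx=6,fy=6,interpolation=cv2.INTER_CUBIC);cv2.imwrite(f"pics/{n}g.png",a[...,::-1])
a=cv2.imread("pics/topg.png");b=cv2.imread("pics/sceneg.png");h=min(len(a),len(b));cv2.imwrite("pics/g.png",np.hstack([a[:h],b[:h]]))
E
```

```text
t: 2.5
eef_pos: [0.4174, -0.2821, 0.1209]
eef_rot: [-3.141, -0.0, 1.563]
force: [0.4, -0.6, -1.1]
finger_gap: 0.599
finger_force: 0.0
pos [ 0.4174 -0.2821  0.1209] rot [-3.1414e+00 -1.0000e-04  1.5628e+00] F [ 0.4 -0.6 -1.1] gap 0.599 q [-0.7  -0.03  1.89  0.    1.28 -0.69] t 2.5
d [ 0.0003 -0.0001  0.0749] rv [-0.0002 -0.0001 -0.008 ]
```

View pics/g.png

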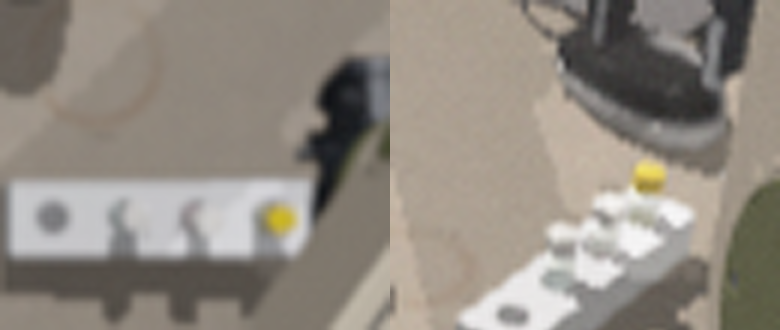

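The left half shows the yellow cap at crop (280,219), with the gripper above it shifted outward by parallax. The right half shows the fingers at the top edge above the vial. That fits, so I'll descend.

```bash
echo '{"plan": [[0.6, 0, 0, 0.03, 0, 0, 0], [0.6, 0, 0, 0.025, 0, 0, 0], [0.6, 0, 0, 0.02, 0, 0, 0], [0.6, 0, 0, 0, 0, 0, 0], [0.3, 0, 0, 0, 0, 0, 0], [0, 0, 0, 0, 0, 0, 0], [0, 0, 0, 0, 0, 0, 0], [0, 0, 0, 0, 0, 0, 0]]}' > path.dat && python3 shift.py path.dat 30
echo '{"plan": [[0, 0, 0, 0, 0, 0, 0], [0, 0, 0, 0, 0, 0, 0]]}' > path.dat && python3 shift.py path.dat
python3 to.py 0.4172 -0.2818 0.046 1.5708
```

```text
t: 3.4
eef_pos: [0.4186, -0.2831, 0.0474]
eef_rot: [3.139, 0.002, 1.563]
force: [-0.5, -0.1, 7.1]
finger_gap: 0.155
finger_force: 29.3
t: 3.6
eef_pos: [0.4186, -0.2832, 0.0474]
eef_rot: [3.139, 0.002, 1.563]
force: [-0.6, 0.7, 6.6]
finger_gap: 0.156
finger_force: 29.3
pos [ 0.4186 -0.2832  0.0474] rot [3.1388e+00 2.3000e-03 1.5628e+00] F [-0.6  0.7  6.6] gap 0.156 q [-0.7   0.07  1.94 -0.    1.13 -0.69] t 3.6
d [ 0.0013 -0.0014  0.0014] rv [ 0.0028  0.0024 -0.008 ]
```

```bash
echo '{"plan": [[0, 0, 0, -0.02, 0, 0, 0], [0, 0, 0, -0.05, 0, 0, 0], [0, 0, 0, -0.05, 0, 0, 0], [0, 0.02, 0.008, 0, 0, 0, 0], [0, 0.04, 0.015, 0, 0, 0, 0], [0, 0.04, 0.015, 0, 0, 0, 0], [0, 0.04, 0.015, 0, 0, 0, 0], [0, 0.04, 0.015, 0, 0, 0, 0]]}' > path.dat && python3 shift.py path.dat 30
echo '{"plan": [[0, 0.03, 0.012, 0, 0, 0, 0], [0, 0.022, 0.006, 0, 0, 0, 0], [0, 0, 0, 0, 0, 0, 0], [0, 0, 0, 0, 0, 0, 0]]}' > path.dat && python3 shift.py path.dat
python3 to.py 0.5047 -0.0488 0.1 1.5708
python3 - <<'E'
from h import *
t=cam("top");s=cam("scene")
a=cv2.resize(t["img"][155:245,230:300],None,fx=5.5,fy=5.5,interpolation=cv2.INTER_CUBIC)
b=cv2.resize(s["img"][140:230,240:312],None,fx=5.5,fy=5.5,interpolation=cv2.INTER_CUBIC)
cv2.imwrite("pics/n.png",np.hstack([a,b])[...,::-1])
E
```

```text
t: 4.4
eef_pos: [0.4874, -0.1011, 0.1664]
eef_rot: [3.14, 0.001, 1.562]
force: [0.8, 0.1, 0.2]
finger_gap: 0.144
finger_force: 29.7
t: 4.8
eef_pos: [0.5053, -0.0506, 0.1658]
eef_rot: [3.141, 0.001, 1.564]
force: [-0.3, 0.0, 0.1]
finger_gap: 0.153
finger_force: 29.7
pos [ 0.5053 -0.0506  0.1658] rot [3.1409e+00 5.0000e-04 1.5643e+00] F [-0.3  0.   0.1] gap 0.153 q [-0.2  -0.07  1.84 -0.    1.37 -0.19] t 4.8
d [ 0.0018 -0.0007  0.0658] rv [ 0.0007  0.0005 -0.0065]
```

View pics/n.png

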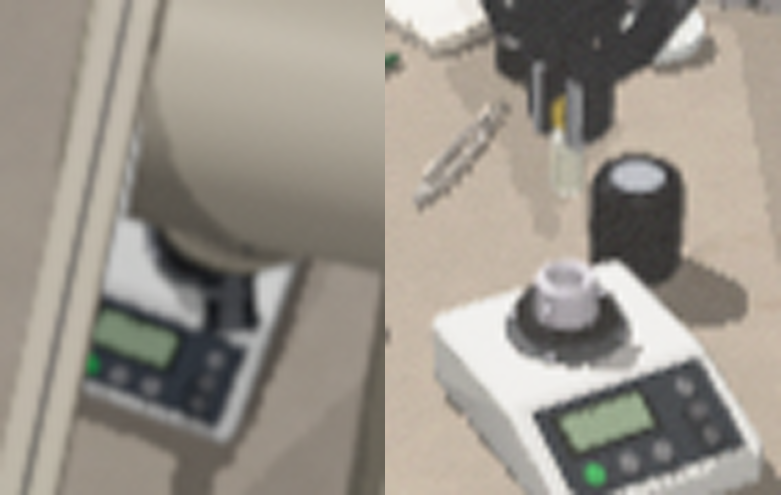

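The right half shows the vial gripped upright, its base at crop (566,195), directly above the neck at (567,270). The arm blocks the top view. Descending into the well.

```bash
echo '{"plan": [[0, 0.0015, -0.0007, 0.02, 0, 0, 0], [0, 0, 0, 0.02, 0, 0, 0], [0, 0, 0, 0.01, 0, 0, 0], [0, 0, 0, 0, 0, 0, 0]]}' > path.dat && python3 shift.py path.dat
echo '{"plan": [[0, 0, 0, 0.006, 0, 0, 0], [0, 0, 0, 0.005, 0, 0, 0], [0, 0, 0, 0, 0, 0, 0]]}' > path.dat && python3 shift.py path.dat
echo '{"plan": [[0, 0, 0, 0.004, 0, 0, 0], [0, 0, 0, 0.003, 0, 0, 0], [0, 0, 0, 0, 0, 0, 0]]}' > path.dat && python3 shift.py path.dat
python3 to.py 0.5047 -0.0488 0.0944 1.5708
```

```text
t: 5.3
eef_pos: [0.503, -0.0497, 0.1137]
eef_rot: [-3.138, -0.001, 1.561]
force: [-1.2, -0.2, -0.1]
finger_gap: 0.156
finger_force: 29.7
t: 5.6
eef_pos: [0.5039, -0.0492, 0.1041]
eef_rot: [-3.14, -0.0, 1.563]
force: [-2.5, 0.3, -2.2]
finger_gap: 0.16
finger_force: 29.8
t: 5.9
eef_pos: [0.5039, -0.049, 0.0973]
eef_rot: [-3.14, -0.0, 1.563]
force: [-4.1, 2.3, -2.2]
finger_gap: 0.156
finger_force: 29.9
pos [ 0.5039 -0.049   0.0973] rot [-3.1404e+00 -4.0000e-04  1.5628e+00] F [-4.1  2.3 -2.2] gap 0.156 q [-0.2   0.    1.9   0.    1.24 -0.19] t 5.9
d [0.0002 0.0008 0.0029] rv [-0.0012 -0.0004 -0.008 ]
```

```bash
echo '{"plan": [[0, 0.0005, -0.001, 0.001, 0, 0, 0], [0, 0, 0, 0.002, 0, 0, 0], [0, 0, 0, 0, 0, 0, 0]]}' > path.dat && python3 shift.py path.dat
echo '{"plan": [[0, 0, 0, 0.001, 0, 0, 0], [0, 0, 0, 0, 0, 0, 0]]}' > path.dat && python3 shift.py path.dat
echo '{"plan": [[0, 0, 0, 0.001, 0, 0, 0], [0, 0, 0, 0, 0, 0, 0]]}' > path.dat && python3 shift.py path.dat
```

```text
t: 6.2
eef_pos: [0.5038, -0.0488, 0.0946]
eef_rot: [3.141, 0.0, 1.563]
force: [-2.0, 0.6, 1.1]
finger_gap: 0.156
finger_force: 29.9
t: 6.4
eef_pos: [0.5039, -0.0488, 0.0944]
eef_rot: [3.141, 0.0, 1.563]
force: [-6.6, 2.6, 9.4]
finger_gap: 0.152
finger_force: 30.9
t: 6.6
eef_pos: [0.504, -0.0488, 0.0943]
eef_rot: [3.141, 0.0, 1.563]
force: [-10.3, 2.4, 16.9]
finger_gap: 0.154
finger_force: 31.9
```

```bash
echo '{"plan": [[0, 0, 0, -0.002, 0, 0, 0], [0.2, 0, 0, 0, 0, 0, 0], [0.4, 0, 0, 0, 0, 0, 0], [0.5, 0, 0, 0, 0, 0, 0], [0.5, 0, 0, 0, 0, 0, 0]]}' > path.dat && python3 shift.py path.dat
echo '{"plan": [[0.5, 0, 0, -0.03, 0, 0, 0], [0.5, 0, 0, -0.05, 0, 0, 0], [0.5, 0, 0, -0.02, 0, 0, -0.1], [1, 0, 0, 0, 0, 0, -0.15], [1, 0, 0, 0, 0, 0, -0.15], [1, 0, 0, 0, 0, 0, 0], [1, 0, 0, 0, 0, 0, 0]]}' > path.dat && python3 shift.py path.dat
python3 to.py 0.5526 -0.1629 0.1 1.967
```

```text
t: 7.1
eef_pos: [0.5035, -0.0488, 0.0942]
eef_rot: [3.141, 0.0, 1.563]
force: [0.1, 1.3, 0.0]
finger_gap: 0.499
finger_force: 0.0
t: 7.8
eef_pos: [0.5033, -0.0487, 0.194]
eef_rot: [-3.141, -0.0, 1.958]
force: [-0.7, -0.0, -0.5]
finger_gap: 1.003
finger_force: 0.0
pos [ 0.5033 -0.0487  0.194 ] rot [-3.1413e+00 -2.0000e-04  1.9582e+00] F [-0.7 -0.  -0.5] gap 1.003 q [-0.2  -0.1   1.81 -0.    1.43 -0.59] t 7.8
d [-0.1244  0.0025  0.094 ] rv [-0.0003 -0.0002 -0.0088]
```

```bash
echo '{"plan": [[1, -0.03, 0.001, 0, 0, 0, 0], [1, -0.04, 0.0015, 0, 0, 0, 0], [1, -0.04, 0, 0, 0, 0, 0], [1, -0.0145, 0, 0.02, 0, 0, 0], [1, 0, 0, 0.05, 0, 0, 0], [1, 0, 0, 0, 0, 0, 0], [1, 0, 0, 0, 0, 0, 0]]}' > path.dat && python3 shift.py path.dat
python3 to.py 0.5526 -0.1629 0.030 1.967
python3 - <<'E'
from h import *
t=cam("top");s=cam("scene")
for c,k in((t,(155,230,230,330)),(s,(140,220,240,312))):
    m=cv2.inRange(cv2.cvtColor(c["img"],cv2.COLOR_RGB2HSV),(18,110,110),(36,255,255));q=np.zeros_like(m);q[k[0]:k[1],k[2]:k[3]]=1;v,u=np.nonzero(m*q)
    print(len(u),u.mean(),v.mean(),ray(c,u.mean(),v.mean(),.094),np.median(pts(c)[v,u],0))
a=cv2.resize(t["img"][155:245,230:330],None,fx=4.3,fy=4.3,interpolation=cv2.INTER_CUBIC)
b=cv2.resize(s["img"][140:230,240:312],None,fx=4.3,fy=4.3,interpolation=cv2.INTER_CUBIC)
cv2.imwrite("pics/c.png",np.hstack([a,b])[...,::-1])
E
```

```text
t: 8.5
eef_pos: [0.552, -0.1622, 0.1232]
eef_rot: [-3.139, -0.003, 1.96]
force: [-0.8, -0.6, 0.7]
finger_gap: 1.001
finger_force: 0.0
pos [ 0.552  -0.1622  0.1232] rot [-3.1387e+00 -2.9000e-03  1.9605e+00] F [-0.8 -0.6  0.7] gap 1.001 q [-0.37  0.16  1.69  0.    1.3  -0.76] t 8.5
d [-0.0012  0.0006  0.0932] rv [-0.0029 -0.0029 -0.0065]
19 267.05263157894734 195.68421052631578 [ 0.50159158 -0.04847732  0.094     ] [ 0.50041643 -0.04811955  0.0987993 ]
23 272.82608695652175 184.0 [ 0.50366867 -0.04771009  0.094     ] [ 0.50004213 -0.04516744  0.09723026]
```

View pics/c.png

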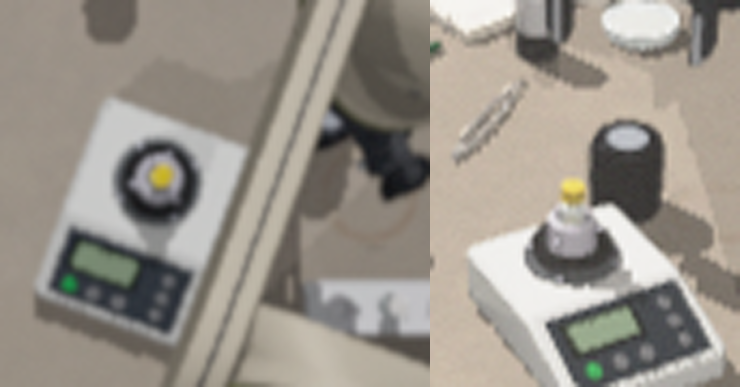

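The vial stands in the well, its yellow cap at left (161,177) and right (573,190), top about 98 mm up. The fingers are open on either side of the black cap. Now to grasp it.

```bash
echo '{"plan": [[1, -0.001, 0.0006, 0.03, 0, 0, 0], [1, 0, 0, 0.035, 0, 0, 0], [1, 0, 0, 0.02, 0, 0, 0], [1, 0, 0, 0.007, 0, 0, 0], [0.7, 0, 0, 0, 0, 0, 0], [0.4, 0, 0, 0, 0, 0, 0], [0.4, 0, 0, 0, 0, 0, 0], [0.4, 0, 0, 0, 0, 0, 0]]}' > path.dat && python3 shift.py path.dat 40
echo '{"plan": [[0.4, 0, 0, 0, 0, 0, 0], [0.4, 0, 0, 0, 0, 0, 0]]}' > path.dat && python3 shift.py path.dat
python3 to.py 0.5526 -0.1629 0.030 1.967
```

```text
t: 9.4
eef_pos: [0.5562, -0.1642, 0.0352]
eef_rot: [3.138, 0.003, 1.963]
force: [-0.7, 0.3, 7.2]
finger_gap: 0.569
finger_force: 41.7
t: 9.6
eef_pos: [0.5562, -0.1641, 0.0352]
eef_rot: [3.138, 0.003, 1.963]
force: [-0.6, 1.3, 6.6]
finger_gap: 0.566
finger_force: 41.7
pos [ 0.5562 -0.1641  0.0352] rot [3.1384e+00 3.0000e-03 1.9628e+00] F [-0.6  1.3  6.6] gap 0.566 q [-0.38  0.27  1.73  0.    1.13 -0.77] t 9.6
d [ 0.0026 -0.0029  0.0052] rv [ 0.0032  0.003  -0.0042]
```

```bash
echo '{"plan": [[0.4, 0, 0, -0.02, 0, 0, 0], [0.4, 0, 0, -0.04, 0, 0, 0], [0.4, 0, 0, -0.05, 0, 0, 0], [0.4, 0, 0, -0.025, 0, 0, 0], [0.4, 0, 0, 0, 0, 0, 0]]}' > path.dat && python3 shift.py path.dat 60
python3 to.py 0.5045 -0.0494 0.165 1.963
```

```text
t: 10.1
eef_pos: [0.5579, -0.1649, 0.1748]
eef_rot: [3.133, 0.008, 1.963]
force: [0.5, -0.8, -0.0]
finger_gap: 0.563
finger_force: 62.1
pos [ 0.5579 -0.1649  0.1748] rot [3.1332 0.0081 1.9627] F [ 0.5 -0.8 -0. ] gap 0.563 q [-0.38  0.11  1.64  0.    1.38 -0.77] t 10.1
d [ 0.1272 -0.0053  0.0087] rv [ 0.0084  0.0081 -0.0003]
```

```bash
echo '{"plan": [[0.4, 0.02, -0.001, 0, 0, 0, 0], [0.4, 0.04, -0.002, 0, 0, 0, 0], [0.4, 0.04, -0.001, 0, 0, 0, 0], [0.4, 0.025, -0.001, 0, 0, 0, 0], [0.4, 0, 0, 0, 0, 0, 0], [0.4, 0, 0, 0, 0, 0, 0]]}' > path.dat && python3 shift.py path.dat
python3 to.py 0.5045 -0.0494 0.165 1.963
python3 - <<'E'
from h import *
s=cam("scene");t=cam("top")
a=cv2.resize(t["img"][155:245,230:330],None,fx=4.3,fy=4.3,interpolation=cv2.INTER_CUBIC)
b=cv2.resize(s["img"][130:220,240:312],None,fx=4.3,fy=4.3,interpolation=cv2.INTER_CUBIC)
cv2.imwrite("pics/d.png",np.hstack([a,b])[...,::-1])
E
```

```text
t: 10.7
eef_pos: [0.5018, -0.0496, 0.1672]
eef_rot: [3.141, 0.0, 1.964]
force: [0.3, -0.1, -0.9]
finger_gap: 0.564
finger_force: 62.1
pos [ 0.5018 -0.0496  0.1672] rot [3.1415e+00 4.0000e-04 1.9641e+00] F [ 0.3 -0.1 -0.9] gap 0.564 q [-0.2  -0.08  1.85 -0.    1.37 -0.59] t 10.7
d [-0.0009  0.0026  0.0022] rv [0.0001 0.0004 0.0011]
```

View pics/d.png

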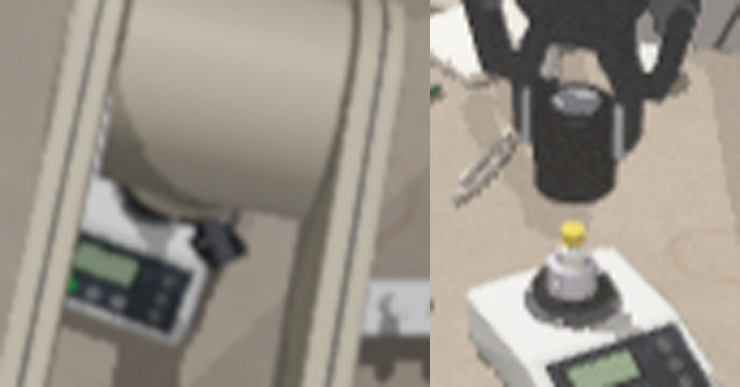

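The scene half shows the cap held upright, its lower rim centred at about (575,190), above the vial and neck at (573,240). I'll lower it slowly while watching the force.

```bash
echo '{"plan": [[0.4, -0.001, 0.0026, 0.02, 0, 0, 0], [0.4, 0, 0, 0.02, 0, 0, 0], [0.4, 0, 0, 0.005, 0, 0, 0], [0.4, 0, 0, 0, 0, 0, 0], [0.4, 0, 0, 0, 0, 0, 0], [0.4, 0, 0, 0, 0, 0, 0]]}' > path.dat && python3 shift.py path.dat
python3 to.py 0.5045 -0.0494 0.110 1.963
echo '{"plan": [[0.4, 0, 0, 0.005, 0, 0, 0], [0.4, 0, 0, 0.003, 0, 0, 0], [0.4, 0, 0, 0, 0, 0, 0], [0.4, 0, 0, 0, 0, 0, 0]]}' > path.dat && python3 shift.py path.dat
python3 to.py 0.5045 -0.0494 0.1042 1.963
```

```text
t: 11.4
eef_pos: [0.5055, -0.0502, 0.1235]
eef_rot: [3.14, 0.001, 1.962]
force: [0.0, 0.1, -0.3]
finger_gap: 0.566
finger_force: 62.0
pos [ 0.5055 -0.0502  0.1235] rot [3.1400e+00 1.1000e-03 1.9625e+00] F [ 0.   0.1 -0.3] gap 0.566 q [-0.2  -0.03  1.88 -0.    1.29 -0.59] t 11.4
d [ 0.0011 -0.0007  0.0135] rv [ 0.0016  0.0011 -0.0005]
t: 11.8
eef_pos: [0.5045, -0.0497, 0.1141]
eef_rot: [-3.141, -0.0, 1.963]
force: [-0.7, -0.6, -1.4]
finger_gap: 0.563
finger_force: 62.1
pos [ 0.5045 -0.0497  0.1141] rot [-3.1413e+00 -2.0000e-04  1.9629e+00] F [-0.7 -0.6 -1.4] gap 0.563 q [-0.2  -0.02  1.89 -0.    1.27 -0.59] t 11.8
d [0.0003 0.0001 0.0099] rv [-0.0003 -0.0002 -0.0001]
```

```bash
echo '{"plan": [[0.4, 0, 0, 0.002, 0, 0, 0], [0.4, 0, 0, 0.002, 0, 0, 0], [0.4, 0, 0, 0, 0, 0, 0]]}' > path.dat && python3 shift.py path.dat
echo '{"plan": [[0.4, 0, 0, 0.002, 0, 0, 0], [0.4, 0, 0, 0, 0, 0, 0]]}' > path.dat && python3 shift.py path.dat
echo '{"plan": [[0.4, 0, 0, 0.002, 0, 0, 0], [0.4, 0, 0, 0, 0, 0, 0]]}' > path.dat && python3 shift.py path.dat
python3 to.py 0.5045 -0.0494 0.1042 1.963
```

```text
t: 12.1
eef_pos: [0.5044, -0.0497, 0.1099]
eef_rot: [-3.141, -0.0, 1.963]
force: [0.3, -0.6, -1.1]
finger_gap: 0.559
finger_force: 62.1
t: 12.3
eef_pos: [0.5045, -0.0498, 0.108]
eef_rot: [-3.141, -0.0, 1.963]
force: [-0.6, 0.2, -0.5]
finger_gap: 0.563
finger_force: 62.1
t: 12.5
eef_pos: [0.5045, -0.0498, 0.106]
eef_rot: [-3.141, -0.0, 1.963]
force: [0.4, 0.5, -1.1]
finger_gap: 0.561
finger_force: 62.1
pos [ 0.5045 -0.0498  0.106 ] rot [-3.1412e+00 -2.0000e-04  1.9628e+00] F [ 0.4  0.5 -1.1] gap 0.561 q [-0.2  -0.01  1.89 -0.    1.26 -0.59] t 12.5
d [0.0003 0.0002 0.0018] rv [-0.0004 -0.0002 -0.0002]
```

```bash
echo '{"plan": [[0.4, 0, 0, 0.001, 0, 0, 0], [0.4, 0, 0, 0, 0, 0, 0]]}' > path.dat && python3 shift.py path.dat
echo '{"plan": [[0.4, 0, 0, 0.001, 0, 0, 0], [0.4, 0, 0, 0, 0, 0, 0]]}' > path.dat && python3 shift.py path.dat
echo '{"plan": [[0.4, 0, 0, 0.001, 0, 0, 0], [0.4, 0, 0, 0, 0, 0, 0]]}' > path.dat && python3 shift.py path.dat
```

```text
t: 12.7
eef_pos: [0.5046, -0.0498, 0.1052]
eef_rot: [-3.141, -0.0, 1.963]
force: [-0.3, 0.4, -0.8]
finger_gap: 0.562
finger_force: 62.1
t: 12.9
eef_pos: [0.5047, -0.0498, 0.1043]
eef_rot: [3.142, 0.0, 1.963]
force: [0.2, -0.0, -1.6]
finger_gap: 0.563
finger_force: 62.1
t: 13.1
eef_pos: [0.5049, -0.0499, 0.1039]
eef_rot: [3.141, 0.0, 1.963]
force: [-2.1, 0.2, 4.5]
finger_gap: 0.559
finger_force: 62.7
```

```bash
echo '{"plan": [[0.4, 0, 0, 0.0004, 0, 0, 0.05], [0.4, 0, 0, 0, 0, 0, 0.05], [0.4, 0, 0, 0, 0, 0, 0]]}' > path.dat && python3 shift.py path.dat
echo '{"plan": [[0.4, 0, 0, 0, 0, 0, 0.05], [0.4, 0, 0, 0, 0, 0, 0.05], [0.4, 0, 0, 0, 0, 0, 0]]}' > path.dat && python3 shift.py path.dat
echo '{"plan": [[0.4, 0, 0, 0, 0, 0, 0.05], [0.4, 0, 0, 0, 0, 0, 0.05], [0.4, 0, 0, 0, 0, 0, 0]]}' > path.dat && python3 shift.py path.dat
python3 -c "
from h import *;o=status.get_obs();print(o['moment'],o['qpos'])"
```

```text
t: 13.4
eef_pos: [0.5048, -0.0503, 0.1038]
eef_rot: [-3.142, 0.001, 1.861]
force: [-3.4, -1.2, 7.0]
finger_gap: 0.566
finger_force: 62.9
t: 13.7
eef_pos: [0.5045, -0.0503, 0.1037]
eef_rot: [-3.141, 0.001, 1.761]
force: [-4.3, -2.0, 8.0]
finger_gap: 0.563
finger_force: 63.0
t: 14.0
eef_pos: [0.5041, -0.0504, 0.1036]
eef_rot: [-3.14, 0.001, 1.661]
force: [-7.1, -1.9, 9.7]
finger_gap: 0.561
finger_force: 63.1
[-0.32002587  1.40097495  0.02266933] [-2.00012119e-01 -3.69267349e-03  1.89496407e+00 -1.35944572e-03
  1.25141735e+00 -2.89700576e-01]
```

```bash
echo '{"plan": [[0.4, 0, -0.0007, -0.0002, 0, 0, 0.05], [0.4, 0, 0, 0, 0, 0, 0.05], [0.4, 0, 0, 0, 0, 0, 0]]}' > path.dat && python3 shift.py path.dat
echo '{"plan": [[0.4, 0, 0, 0, 0, 0, 0.05], [0.4, 0, 0, 0, 0, 0, 0.05], [0.4, 0, 0, 0, 0, 0, 0]]}' > path.dat && python3 shift.py path.dat
echo '{"plan": [[0.4, 0, 0, 0, 0, 0, 0.05], [0.4, 0, 0, 0, 0, 0, 0.05], [0.4, 0, 0, 0, 0, 0, 0]]}' > path.dat && python3 shift.py path.dat
```

```text
t: 14.3
eef_pos: [0.5036, -0.0504, 0.1037]
eef_rot: [-3.141, 0.001, 1.561]
force: [-5.0, -2.3, 7.0]
finger_gap: 0.562
finger_force: 62.9
t: 14.6
eef_pos: [0.5034, -0.0504, 0.1037]
eef_rot: [-3.14, 0.001, 1.461]
force: [-6.3, -1.0, 7.6]
finger_gap: 0.565
finger_force: 63.0
t: 14.9
eef_pos: [0.5031, -0.0503, 0.1036]
eef_rot: [-3.14, 0.001, 1.361]
force: [-7.9, -2.1, 10.2]
finger_gap: 0.564
finger_force: 63.1
```

```bash
echo '{"plan": [[0.4, 0, -0.0008, -0.0003, 0, 0, 0.05], [0.4, 0, 0, 0, 0, 0, 0.05], [0.4, 0, 0, 0, 0, 0, 0]]}' > path.dat && python3 shift.py path.dat
echo '{"plan": [[0.4, 0, -0.0002, 0, 0, 0, 0.05], [0.4, 0, 0, 0, 0, 0, 0.05], [0.4, 0, 0, 0, 0, 0, 0]]}' > path.dat && python3 shift.py path.dat
echo '{"plan": [[0.4, 0, -0.0003, -0.0001, 0, 0, 0.05], [0.4, 0, 0, 0, 0, 0, 0.05], [0.4, 0, 0, 0, 0, 0, 0]]}' > path.dat && python3 shift.py path.dat
```

```text
t: 15.2
eef_pos: [0.5027, -0.0499, 0.1036]
eef_rot: [-3.141, 0.001, 1.262]
force: [-5.7, -0.6, 5.6]
finger_gap: 0.565
finger_force: 62.7
t: 15.5
eef_pos: [0.5023, -0.0496, 0.1031]
eef_rot: [-3.14, 0.001, 1.163]
force: [-5.4, 0.5, 2.1]
finger_gap: 0.564
finger_force: 62.4
t: 15.8
eef_pos: [0.502, -0.0494, 0.1029]
eef_rot: [-3.14, 0.001, 1.064]
force: [-3.8, -0.1, 0.7]
finger_gap: 0.56
finger_force: 62.2
```

The force fell off and the cap sank, so it looks like a keyway. Trying down gently.

```bash
echo '{"plan": [[0.4, 0, 0, 0.001, 0, 0, 0], [0.4, 0, 0, 0, 0, 0, 0]]}' > path.dat && python3 shift.py path.dat
echo '{"plan": [[0.4, 0, 0, 0.001, 0, 0, 0], [0.4, 0, 0, 0, 0, 0, 0]]}' > path.dat && python3 shift.py path.dat
python3 -c "
from h import *;o=status.get_obs();print(o['moment'])"
```

```text
t: 16.0
eef_pos: [0.5021, -0.0493, 0.102]
eef_rot: [-3.14, 0.0, 1.065]
force: [-4.6, -0.5, 0.3]
finger_gap: 0.563
finger_force: 62.4
t: 16.2
eef_pos: [0.5021, -0.0493, 0.1011]
eef_rot: [-3.14, 0.0, 1.065]
force: [-5.0, 0.1, 1.7]
finger_gap: 0.559
finger_force: 62.4
[0.11157069 1.03545553 0.00734074]
```

```bash
echo '{"plan": [[0.4, -0.0002, -0.0004, 0.002, 0, 0, 0], [0.4, 0, 0, 0.001, 0, 0, 0], [0.4, 0, 0, 0, 0, 0, 0]]}' > path.dat && python3 shift.py path.dat
echo '{"plan": [[0.4, 0, 0, 0.002, 0, 0, 0], [0.4, 0, 0, 0.001, 0, 0, 0], [0.4, 0, 0, 0, 0, 0, 0]]}' > path.dat && python3 shift.py path.dat
echo '{"plan": [[0.4, 0, 0, 0.002, 0, 0, 0], [0.4, 0, 0, 0, 0, 0, 0]]}' > path.dat && python3 shift.py path.dat
echo '{"plan": [[0.4, 0, 0, 0.001, 0, 0, 0], [0.4, 0, 0, 0, 0, 0, 0]]}' > path.dat && python3 shift.py path.dat
```

```text
t: 16.5
eef_pos: [0.502, -0.0494, 0.0982]
eef_rot: [-3.141, 0.0, 1.064]
force: [-4.4, 0.3, -0.0]
finger_gap: 0.558
finger_force: 62.2
t: 16.8
eef_pos: [0.502, -0.0494, 0.0953]
eef_rot: [-3.141, 0.0, 1.063]
force: [-4.7, 1.0, 0.6]
finger_gap: 0.564
finger_force: 62.3
t: 17.0
eef_pos: [0.502, -0.0494, 0.0932]
eef_rot: [-3.141, 0.0, 1.063]
force: [-4.8, 0.5, -0.1]
finger_gap: 0.563
finger_force: 62.2
t: 17.2
eef_pos: [0.502, -0.0494, 0.0924]
eef_rot: [-3.141, 0.0, 1.063]
force: [-5.4, 0.5, 1.4]
finger_gap: 0.56
finger_force: 62.4
```

```bash
echo '{"plan": [[0.4, 0, 0, 0.002, 0, 0, 0], [0.4, 0, 0, 0, 0, 0, 0]]}' > path.dat && python3 shift.py path.dat
echo '{"plan": [[0.4, 0, 0, 0.002, 0, 0, 0], [0.4, 0, 0, 0, 0, 0, 0]]}' > path.dat && python3 shift.py path.dat
echo '{"plan": [[0.4, 0, 0, 0.001, 0, 0, 0], [0.4, 0, 0, 0, 0, 0, 0]]}' > path.dat && python3 shift.py path.dat
echo '{"plan": [[0.4, 0, 0, 0.001, 0, 0, 0], [0.4, 0, 0, 0, 0, 0, 0]]}' > path.dat && python3 shift.py path.dat
```

```text
t: 17.4
eef_pos: [0.502, -0.0494, 0.0907]
eef_rot: [-3.141, 0.0, 1.063]
force: [-7.1, 0.9, 3.6]
finger_gap: 0.56
finger_force: 62.6
t: 17.6
eef_pos: [0.502, -0.0494, 0.089]
eef_rot: [-3.141, 0.0, 1.063]
force: [-8.5, 1.2, 6.9]
finger_gap: 0.567
finger_force: 62.8
t: 17.8
eef_pos: [0.502, -0.0494, 0.0882]
eef_rot: [-3.141, 0.0, 1.063]
force: [-10.1, 1.9, 9.3]
finger_gap: 0.563
finger_force: 63.2
t: 18.0
eef_pos: [0.502, -0.0494, 0.0874]
eef_rot: [-3.141, 0.0, 1.063]
force: [-11.7, 1.6, 10.7]
finger_gap: 0.563
finger_force: 63.4
```

```bash
echo '{"plan": [[0.4, -0.0003, -0.0006, 0.001, 0, 0, 0], [0.4, 0, 0, 0, 0, 0, 0]]}' > path.dat && python3 shift.py path.dat
echo '{"plan": [[0.4, 0, 0, 0.0007, 0, 0, 0], [0.4, 0, 0, 0, 0, 0, 0], [0.4, 0, 0, 0, 0, 0, 0], [0.4, 0, 0, 0, 0, 0, 0]]}' > path.dat && python3 shift.py path.dat
python3 to.py 0.502 -0.0494 0.087 1.063
```

```text
t: 18.2
eef_pos: [0.502, -0.0494, 0.0872]
eef_rot: [3.141, -0.0, 1.063]
force: [-11.8, 1.5, 15.8]
finger_gap: 0.561
finger_force: 63.8
t: 18.6
eef_pos: [0.502, -0.0494, 0.0872]
eef_rot: [3.141, -0.0, 1.063]
force: [-14.9, 2.8, 22.2]
finger_gap: 0.562
finger_force: 64.4
pos [ 0.502  -0.0494  0.0872] rot [ 3.1410e+00 -3.0000e-04  1.0632e+00] F [-14.9   2.8  22.2] gap 0.562 q [-0.2   0.01  1.91  0.    1.22  0.31] t 18.6
d [-0.     -0.      0.0002] rv [ 0.0006 -0.0003  0.0002]
```

The cap is on the hard stop at TCP z = 0.0872, exactly as predicted, with 22 N of push and the grip held. Handing in.

```bash
python3 -c "
from h import *;print(bot.finish_job())"
```

```text
the job is handed in; nothing more can be done
None
```

I've handed the job in with the yellow-capped vial standing in the well and the light cap keyed over the pins, gripped and pressed to its stop at about 22 N; the hand-in gave no verdict.

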